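Set a depth gauge to the shallower of two mortises

ROBOT

A 6-joint arm with a two-finger parallel gripper is mounted at the origin on a cart in front of the work surface, level with it; the furniture and walls round the work are solid. World frame = base frame: x ahead of the robot, y to its left, z up, the work surface at z = 0. Lengths are in mm, angles in rad, forces in N, time in s.
With the tool pointing down it reaches from about 250 to 775 mm from the base axis. Payload 8.9 kg.
Tool frame: the origin (TCP) lies midway between the tips of the shut fingers; the grasp point (between the pads) lies 19 mm behind it (ctrl.hold_point_z is the distance from the TCP to the grasp point, in mm); z points along the fingers, y is the line along which they close (so a half turn about z gives the same grasp; the last joint's range is limited). The gripper opens to 85 mm and grips with 20 to 120 N. Pads are 22 mm wide; open, the fingers measure 114 mm over their backs; the gripper's body (76 mm by 85 mm) begins 54 mm behind the grasp point. The pads swing forward as they close: fully open they stand 13 mm farther back than shut.
Start: joints at [-1.385, 0.291, -0.153, 1.127, 0, 1.431], TCP at [167.539, -497.548, 231.305] pointing down, gripper open.
Joint ranges: [-2.52, 2.52], [-0.91, 1.74], [-1.3, 1.37], [-1.96, 2.02], [-1.52, 1.47], [-3.14, 3.14]. Speed limits (rad/s): [2.22, 2.22, 2.79, 3.14, 3.14, 3.14].

INTERFACE

Orientations are given as a unit quaternion [w, x, y, z].
In Python, from bench import ctrl gives the robot as it stands. Calls block until the motion is done:
- ctrl.move_to(position, orientation): joint-space move of the TCP to a pose.
- ctrl.move_l(position, orientation=None, max_speed=150): straight line of the TCP; orientation=None keeps the orientation; max_speed is the mean speed in mm/s.
- ctrl.set_joints(angles): joint-space move.
- ctrl.set_gripper(opening): finger opening in mm; the grip force is fixed at half the most; returns when the fingers have stopped.
- ctrl.pause(seconds).
- ctrl.solve_ik(position, orientation): joint angles nearest the present ones, or None.
- ctrl.get_state(): the state.
- ctrl.capture(name): name is "side" or "top" or "wrist"; returns (picture, depth): 400x640x3 uint8, blue, green, red; 400x640 float32, mm along the optical axis (not along the pixel's ray), 0 where there is no reading.
- ctrl.get_calibration(name): a dict with "camera_matrix" (3x3 intrinsics, pixels), "pose" (4x4, takes a point from camera to world coordinates). Camera axes: x right, y down, z forward; pixel columns grow to the right and rows downward; lengths in mm; the calibration is good to about 2 mm. A picture is of the moment at which its call begins: read the wrist's pose just before it. get_calibration takes no time and is no camera call; for the wrist camera it gives the pose at the moment of the call.
A pose or a line that the arm cannot do raises ctrl.Unreachable and nothing moves.
- ctrl.hand_in(): hands the job in; it is judged then, once.
The state is a dict: "time": time; "joint_positions": joint angles; "qvel": joint speeds; "tau": joint torques, N m; "position": TCP position; "tool_rot": TCP orientation; "contact_force": force on the tool from outside, world axes, zero at the start; "moment": the same for the moment, N m; "width": finger opening in mm; "grip_force": force on a finger pad.
Only numpy, scipy, OpenCV 4.12 (cv2) and the standard library are available. Lean on these libraries where they do the work, as an engineer would, in place of code of your own. Each camera call takes 0.05 s, during which the arm holds its last target. There are 200 camera calls.

TASK

The two mortises in the rail held in the vice were chopped by hand, and one came out shallower than the other. Set the depth gauge to the shallower one by feel, so that the tenons will go home in both: stock flat on the rail, tip of the rod touching the bottom, without ramming it. Then stand the gauge upright in the steel pot again with that setting kept, rod down inside and stock level across the rim, and leave the pot and the other tools where they are.

Things in the scene. Friction and masses are not known exactly. Their poses are not given: they have to be found in the camera images.
- gauge: mortise depth gauge: dark hardwood stock 24 (its x) x 96 (its y) x 20 mm high with a brass sole; origin at the centre of the sole (underside), z up. An upright steel rod 8 mm thick slides through its middle; a brass thumb screw at y = -38 stands 9 mm above the stock. It starts in the pot, sole on the rim. Whole gauge 0.2 kg
- gauge_rod (a joint): how far (m) the rod's tip stands out below the sole, 0 to 0.060; grows as the rod is pushed down. The rod is nipped: it takes about 6 N to slide it through the stock either way, and it stays where it is left. At the bottom of a mortise the push needed rises beyond that; a few newtons more are enough, the bare wood there is marred at 30 N
- grip (a point): centre of the flat wooden grip at the upper end of the rod: 12 (gauge x) x 22 (gauge y) x 20 mm high; it is 96 mm above the rod's tip and moves with the rod; axes as the gauge's
- mortise_a (a point): centre of the mouth of one mortise in the flat top of the light wooden rail in the vice; z up, x across the rail (34 mm wide), y along it. The mortise is 15 (x) x 46 (y) mm and blind; its depth is not known, between 25 and 60 mm. The rail ends 45 mm from here on the +y side; its top is 95 mm above the table and 23 mm above the jaws
- mortise_b (a point): the same for the other mortise, 100 mm from the first towards -y; the rail ends 65 mm from here on the -y side. One mortise is some millimetres shallower than the other; which one changes
- drill_vice: blue drill vice fixed to the table, 201 (x) x 108 (y) x 72 mm, screw handle towards its -x; origin on the table; the middle between the mortises lies 50 mm towards +x from it
- pot: round dark steel pot, open at the top, 72 mm across at the rim, 85 mm high, wall 4 mm, loose, 0.7 kg; origin at the centre of its underside
- chisel: wood chisel 258 mm long lying on the table, a bystander; origin at the middle of its underside
- pencil: pencil 157 mm long lying on the table, a bystander; origin at the middle of its underside
- square: try square 115 x 174 x 18 mm lying on the table, a bystander; origin at the middle of its underside
- waste_piece: wooden offcut 90 x 45 x 22 mm lying on the table, a bystander; origin at the middle of its underside

How it is judged (in metres and radians):
On the way:
1. the stock stands flat on the rail and the rod presses on the bottom of the shallower mortise (more than 1 N) (z of gauge in the frame of mortise_a below 0.002 m and angle between gauge's own z axis and vertical below 0.05 rad and contact force between gauge_rod_c0 and bottom_shallow_c0 above 1 N), for 0.1 s.
At the end, for the whole second after the job is handed in: the gauge stands released and at rest in the pot, rod down, upright within 6 degrees, sole on the rim (82 to 90 mm above the pot's foot), centred within 25 mm, the rod set to the shallower mortise, not the deeper (29 to 44.5 mm out); the pot stands upright within 40 mm of where it was (horizontal distance between gauge and pot below 0.025 m and z of gauge in the frame of pot between 0.082 and 0.09 m and angle between gauge's own z axis and vertical below 0.1 rad and angle between pot's own z axis and vertical below 0.05 rad and value of joint gauge_rod between 0.029 and 0.0445 m and linear speed of gauge below 0.01 m/s and distance of pot from where it was at the start of the episode below 0.04 m); the robot touches nothing.
It fails at once if the rod is rammed on the bottom of a mortise with more than 30 N (contact force between gauge_rod_c0 and bottom_shallow_c0 above 30 N or contact force between gauge_rod_c0 and bottom_deep_c0 above 30 N).
It fails at once if the rod, set to the shallower mortise, slides in the stock while the gauge is put in the pot (setting lost) (value of joint gauge_rod between 0.029 and 0.0445 m and horizontal distance between gauge and pot below 0.05 m and (velocity of joint gauge_rod above 0.006 m/s or velocity of joint gauge_rod below -0.006 m/s)).
It fails at once if a bystander is moved by more than 30 mm (distance of any of chisel, pencil, square, waste_piece from where it was at the start of the episode above 0.03 m).
It also fails if it takes over 54 s, if anything falls off the work surface, if the arm or the gripper's body presses on something with over 40 N, if the wrist force passes 120 N, or if a joint passes its speed limit or range.

## Working session

There is one attempt and no reset: what is moved stays moved. The work goes in short steps, each a Python script; the robot and the scene stay as the last script left them, time stands still between calls to the robot, and variables do not carry over. Pictures are saved under pics/ and viewed, at most 10 in all, crops included, and the job is handed in when it is done.

```bash
mkdir -p pics; ls; python3 - <<'E'
from bench import ctrl
import cv2,numpy as np
for n in("top","side"):
    im,d=ctrl.capture(n);cv2.imwrite(f"pics/{n}.png",im);np.save(f"pics/{n}.npy",d)
    c=ctrl.get_calibration(n);print(n,np.round(c["camera_matrix"],1).tolist(),np.round(c["pose"],3).tolist())
s=ctrl.get_state();print(s["tool_rot"],s["contact_force"],s["width"],s["time"],ctrl.hold_point_z)
E
```

```text
pics
top [[453.7, 0.0, 318.4], [0.0, 453.7, 198.6], [0.0, 0.0, 1.0]] [[-0.012, -0.996, 0.084, 343.594], [-1.0, 0.012, 0.0, -269.916], [-0.002, -0.084, -0.996, 1092.09], [0.0, 0.0, 0.0, 1.0]]
side [[430.4, 0.0, 315.9], [0.0, 430.4, 193.5], [0.0, 0.0, 1.0]] [[1.0, -0.027, 0.01, 412.198], [-0.021, -0.475, 0.879, -1142.008], [-0.019, -0.879, -0.476, 596.918], [0.0, 0.0, 0.0, 1.0]]
[-5.85967992e-04  9.86844826e-01  1.61669250e-01 -1.97228470e-05] [ 0.11015926 -0.315422    0.40406573] 85.51756245355256 0.1 18.700000000000003
```

View pics/top.png

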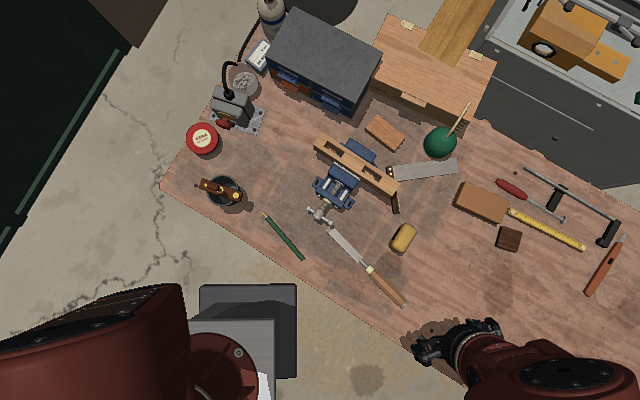

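View pics/side.png

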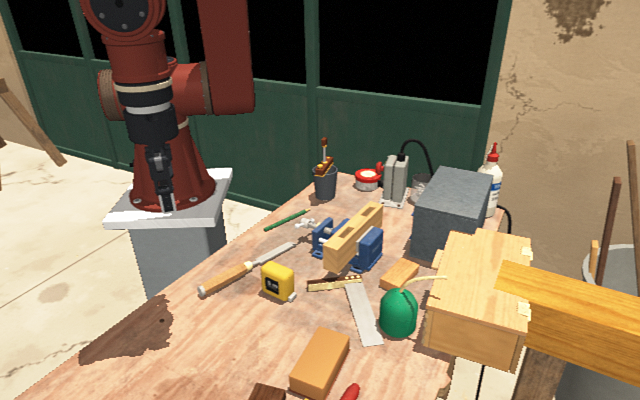

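The top view shows the pot with the gauge at about (224,191), the rail running from (316,140) to (398,190), and the vice at (336,187). Next I measure these roughly and bring the wrist camera over them.

```bash
cat > h.py <<'E'
from bench import ctrl
import cv2,numpy as np
from scipy.spatial.transform import Rotation as R
def cloud(n,cal=None,d=None):
    cal=cal or ctrl.get_calibration(n)
    K=cal["camera_matrix"];P=np.array(cal["pose"])
    v,u=np.indices(d.shape);d=d.astype(float)
    p=np.stack([(u-K[0][2])/K[0][0]*d,(v-K[1][2])/K[1][1]*d,d],-1)
    w=p@P[:3,:3].T+P[:3,3];w[d==0]=np.nan
    return w
def ray(cal,u,v,z):
    K=cal["camera_matrix"];P=np.array(cal["pose"])
    r=P[:3,:3]@np.linalg.solve(K,[u,v,1.]);o=P[:3,3]
    return o+r*(z-o[2])/r[2]
def down(a): # tool z down, tool y axis at world angle a
    y=np.array([np.cos(a),np.sin(a),0]);z=np.array([0,0,-1.]);x=np.cross(y,z)
    q=R.from_matrix(np.stack([x,y,z],1)).as_quat();return [q[3],q[0],q[1],q[2]]
E
python3 - <<'E'
from h import *
w=cloud("top",d=np.load("pics/top.npy"))
for u,v in[(316,145),(330,152),(365,172),(390,190),(336,187),(224,191),(210,186),(236,196),(223,180),(255,70),(330,60),(232,100)]:print(u,v,np.round(w[v,u]))
m=(w[...,2]>88)&(w[...,2]<104)
m[:120]=0;m[215:]=0;m[:,:300]=0;m[:,410:]=0
p=w[m];print(len(p));r=cv2.minAreaRect(p[:,:2].astype(np.float32));print(r)
c=ctrl.get_calibration("wrist");print(np.round(np.array(c["pose"]),2).tolist(),c["camera_matrix"][0][0])
s=ctrl.get_state();q=s["tool_rot"];print(s["position"],R.from_quat([q[1],q[2],q[3],q[0]]).as_matrix().round(2).tolist())
im=cv2.imread("pics/top.png");cv2.imwrite("pics/topc.png",cv2.resize(im[125:225,180:420],(800,333),interpolation=cv2.INTER_CUBIC))
E
```

```text
316 145 [ 548. -266.   94.]
330 152 [ 532. -297.   94.]
365 172 [ 492. -378.   53.]
390 190 [ 445. -428.   96.]
336 187 [ 458. -310.   50.]
224 191 [446. -63. 106.]
210 186 [449. -50. 178.]
236 196 [434. -91. 114.]
223 180 [479. -47.  38.]
255 70 [ 756. -117.    4.]
330 60 [ 726. -298.  135.]
232 100 [645. -83. 119.]
1222
((504.84857177734375, -354.4927978515625), (210.2987060546875, 34.96965789794922), 55.582550048828125)
[[0.32, -0.92, -0.25, 229.42], [-0.95, -0.31, -0.08, -475.98], [-0.0, 0.26, -0.97, 372.96], [0.0, 0.0, 0.0, 1.0]] 335.85576743242416
[ 167.46458883 -497.17388144  230.79030739] [[0.95, 0.32, -0.0], [0.32, -0.95, 0.0], [0.0, -0.0, -1.0]]
```

View pics/topc.png

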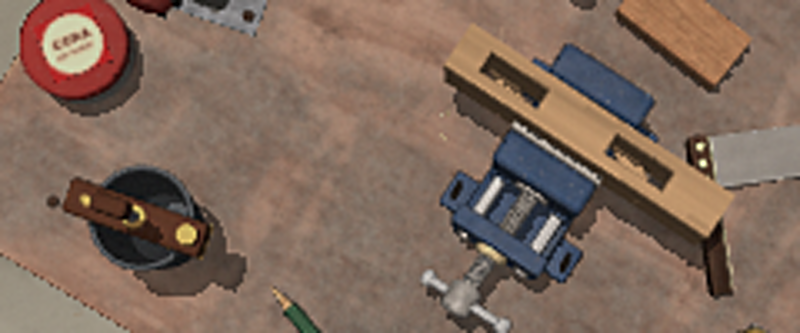

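Rail measures 210 x 35 mm at z≈95, as it should be. Mortises follow: a ≈ (539,-305), b ≈ (482,-388). Next: close wrist views with the camera looking straight down.

```bash
cat >> h.py <<'E'
def rm(q):return R.from_quat([q[1],q[2],q[3],q[0]]).as_matrix()
def look(target,ycam,a): # wrist camera straight down above target, camera x along world angle a
    s=ctrl.get_state();Rt=rm(s["tool_rot"]);P=np.array(ctrl.get_calibration("wrist")["pose"])
    Rc=Rt.T@P[:3,:3];tc=Rt.T@(P[:3,3]-s["position"])
    x=np.array([np.cos(a),np.sin(a),0]);z=np.array([0,0,-1.]);C=np.stack([x,np.cross(z,x),z],1)
    T=C@Rc.T;p=np.array([*target,ycam])-T@tc;q=R.from_matrix(T).as_quat()
    ctrl.move_to(p,[q[3],q[0],q[1],q[2]])
E
python3 - <<'E'
from h import *
for n,t,h,a in[("rail",(510.5,-346),345,-.60),("gauge",(446,-68),430,-.26)]:
    look(t,h,a);ctrl.pause(.3)
    c=ctrl.get_calibration("wrist");im,d=ctrl.capture("wrist")
    cv2.imwrite(f"pics/w_{n}.png",im);np.savez(f"pics/w_{n}.npz",d=d,K=c["camera_matrix"],P=c["pose"])
    print(n,ctrl.get_state()["time"],np.round(np.array(c["pose"]),2).tolist())
a=cv2.imread("pics/w_rail.png");b=cv2.imread("pics/w_gauge.png")
cv2.imwrite("pics/w2.png",np.hstack([a[:,120:520],b[:,120:520]]))
E
```

```text
rail 1.775 [[0.82, -0.57, -0.0, 510.29], [-0.57, -0.82, -0.0, -346.52], [0.0, 0.0, -1.0, 345.17], [0.0, 0.0, 0.0, 1.0]]
gauge 3.25 [[0.97, -0.26, -0.0, 446.37], [-0.26, -0.97, 0.0, -68.6], [-0.0, -0.0, -1.0, 429.63], [0.0, 0.0, 0.0, 1.0]]
```

View pics/w2.png

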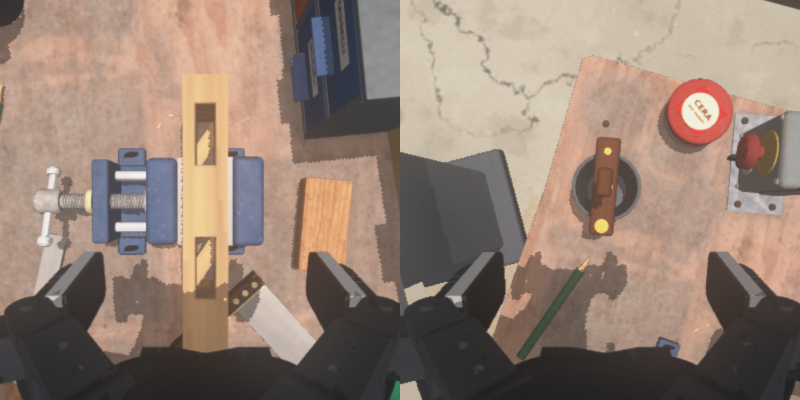

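In the left half, the two mortises are at crop px (205,133) for a and (205,268) for b. In the right half, the stock runs from (608,138) to (600,236), with the grip at (604,183) and the pot rim round (606,187). Now for numbers.

```bash
python3 - <<'E'
from h import *
def ld(n):
    f=np.load(f"pics/w_{n}.npz");c={"camera_matrix":f["K"],"pose":f["P"]};return c,cloud(n,c,f["d"])
c,w=ld("rail")
m=np.abs(w[...,2]-95)<6
m=cv2.morphologyEx(m.astype(np.uint8),cv2.MORPH_OPEN,np.ones((3,3)));m[:60]=0
cs,_=cv2.findContours(m,cv2.RETR_CCOMP,cv2.CHAIN_APPROX_NONE)
for k in cs:
    if cv2.contourArea(k)>300:
        q=np.array([ray(c,*p,95)[:2] for p in k[:,0]],np.float32);print("contour",[np.round(t,1) for t in cv2.minAreaRect(q)])
print("railtop",np.nanmedian(w[m>0][:,2]))
for v in(110,120,133,145,155,248,258,268,278,290):
    print(v,np.round([w[v,u,2] for u in range(120+196,120+216,2)],1))
c,w=ld("gauge")
z=w[...,2];reg=np.zeros(z.shape,bool);reg[120:260,660:]=0;reg[125:245,690:770]=0;reg[125:245,120+160:120+250]=1
for lo,hi,name in((98,112,"stock"),(150,200,"grip"),(78,92,"rim")):
    mm=reg&(z>lo)&(z<hi);p=w[mm]
    print(name,len(p),np.nanmedian(p[:,2]),cv2.minAreaRect(p[:,:2].astype(np.float32)),cv2.minEnclosingCircle(p[:,:2].astype(np.float32)))
E
```

```text
contour [array([ 663. , -470.7]), array([186.3,  75.2]), np.float64(55.6)]
contour [array([ 505.8, -353.4]), array([206.3,  33.5]), np.float64(55.6)]
contour [array([ 483.5, -386. ]), array([46.9, 15.6]), np.float64(55.6)]
contour [array([ 537.2, -305. ]), array([46.2, 17.1]), np.float64(55.6)]
contour [array([ 653.2, -341.2]), array([43.1, 35.3]), np.float64(60.0)]
railtop 95.41880973568075
110 [73.3 75.1 73.7 75.8 75.  75.1 74.4 72.9 74.2 74.3]
120 [65.3 41.5 42.3 41.2 41.7 41.9 41.  40.7  nan 63.6]
133 [66.4 -0.2  0.3 -1.9 -0.4 41.4 41.7 40.3 42.4 64.8]
145 [67.2 41.3 41.3 40.8 42.2 43.  41.6 41.1 40.9 63.8]
155 [67.6 41.9 40.9 41.1 41.1 41.2 39.7  0.  -0.5 62.2]
248 [70.3 -1.1 -0.8 -1.4 55.1 55.6 52.9 55.6 55.1 58.4]
258 [71.3 55.6 55.4 54.5 55.5 55.7 54.7 55.4 55.5 58.2]
268 [71.5 55.1 54.3 54.5 54.5 55.9 55.4 -1.7  0.1 58.1]
278 [70.9 54.  55.7 -1.7  0.1 -0.  -0.5 -0.8 -1.2 57.9]
290 [71.9 70.9 71.9 69.7 70.7 70.8 70.8 71.1 71.5 71. ]
stock 1798 104.56121008237236 ((449.43096923828125, -53.62968444824219), (95.82858276367188, 24.0393123626709), 70.07830047607422) ((449.32940673828125, -53.638404846191406), 48.52789306640625)
grip 438 175.97880687315921 ((449.5093078613281, -53.62670135498047), (21.95876693725586, 12.293095588684082), 70.06883239746094) ((449.3785705566406, -53.63738250732422), 11.239083290100098)
rim 711 84.20239804159314 ((450.885009765625, -53.73731231689453), (66.0069351196289, 70.29000854492188), 72.9269790649414) ((451.0489196777344, -53.772151947021484), 35.62200927734375)
```

Bottom of a is about 54 mm deep and of b about 40 mm, so b is the shallower, and 40 fits the 29–44.5 window. The gauge is at (449.4,-53.6) at 70°, with the rod about 15 mm out. Grasp, lift and carry to b.

```bash
python3 - <<'E'
from h import *
def st(t):
    s=ctrl.get_state();print(t,round(s["time"],2),np.round(s["position"],1),np.round(s["contact_force"],1),round(s["width"],1),round(s["grip_force"],1),flush=True)
g=np.radians(70.07-90);r=np.radians(55.6-90)
x,y=449.4,-53.6
ctrl.move_to([x,y,215],down(g));ctrl.set_gripper(45)
ctrl.move_l([x,y,147.5]);ctrl.pause(.2);st("at")
ctrl.set_gripper(0);st("gripped")
ctrl.move_l([x,y,232],max_speed=80);ctrl.pause(.2);st("lifted")
ctrl.move_l([483.3,-386.3,232],down(r),max_speed=200);st("over b")
ctrl.move_l([483.3,-386.3,165],max_speed=80);ctrl.pause(.3);st("near")
im,d=ctrl.capture("side");cv2.imwrite("pics/s2.png",cv2.resize(im[170:290,260:420],(800,600),interpolation=cv2.INTER_CUBIC))
E
```

```text
at 4.98 [450.1 -53.8 148.4] [-0.7 -0.3  0.1] 45.5 0.0
gripped 5.38 [449.5 -53.6 147.8] [-1.4  0.2  4.3] 10.6 59.9
lifted 6.78 [449.2 -53.6 231.7] [ 0.1  0.1 -1.9] 11.1 59.0
over b 8.61 [ 483.3 -385.6  232.1] [-0.3  0.1 -2. ] 10.9 59.0
near 9.89 [ 483.4 -386.4  165.3] [-1.1 -0.2 -2.2] 10.5 59.0
```

View pics/s2.png

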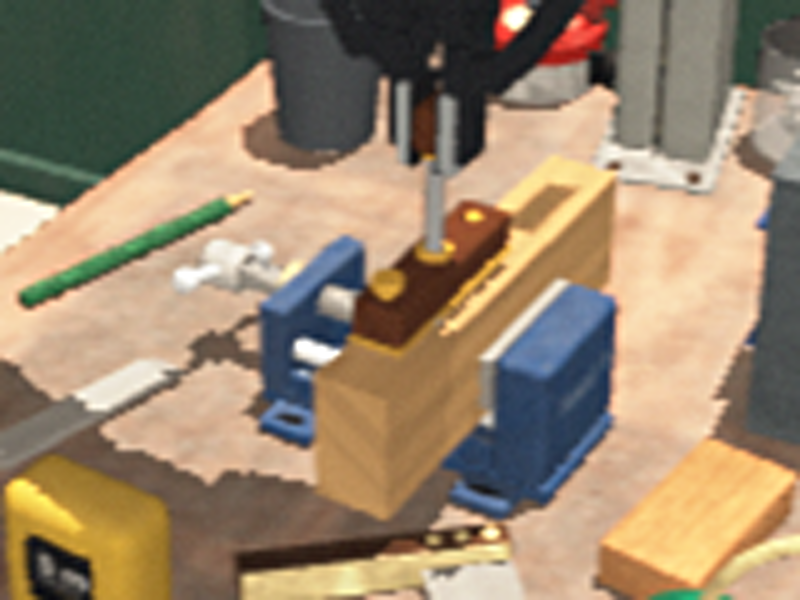

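The gauge hangs upright just above mortise b, aligned with the rail (stock around (430,275)). Now lower it in steps under force watch.

```bash
python3 - <<'E'
from h import *
z=165.;log=[]
while z>122:
    z-=1.0 if z>141 else .5
    ctrl.move_l([483.3,-386.3,z],max_speed=20)
    s=ctrl.get_state();f=s["contact_force"][2];log.append((z,round(s["position"][2],1),round(f,1),round(s["time"],1)))
    if f>9.5:
        ctrl.pause(.15);f=np.mean([ctrl.get_state()["contact_force"][2] for _ in range(3)])
        log.append(("chk",round(f,1)))
        if f>8.5:break
print(*log,sep="\n")
ctrl.pause(.3);s=ctrl.get_state();print(s["position"],s["contact_force"],s["moment"],s["width"],s["time"])
E
```

```text
(164.0, np.float64(163.9), np.float64(-2.5), 10.2)
(163.0, np.float64(162.9), np.float64(-2.6), 10.4)
(162.0, np.float64(161.9), np.float64(-2.2), 10.7)
(161.0, np.float64(160.9), np.float64(-2.4), 10.9)
(160.0, np.float64(159.9), np.float64(-3.1), 11.2)
(159.0, np.float64(158.9), np.float64(-1.8), 11.4)
(158.0, np.float64(157.9), np.float64(-1.5), 11.7)
(157.0, np.float64(157.2), np.float64(0.3), 11.9)
(156.0, np.float64(156.3), np.float64(5.0), 12.2)
(155.0, np.float64(155.2), np.float64(4.6), 12.4)
(154.0, np.float64(154.1), np.float64(4.6), 12.7)
(153.0, np.float64(153.0), np.float64(3.3), 12.9)
(152.0, np.float64(152.0), np.float64(3.4), 13.2)
(151.0, np.float64(151.0), np.float64(4.5), 13.4)
(150.0, np.float64(150.0), np.float64(3.8), 13.7)
(149.0, np.float64(149.0), np.float64(3.0), 13.9)
(148.0, np.float64(147.9), np.float64(3.9), 14.2)
(147.0, np.float64(147.0), np.float64(3.9), 14.4)
(146.0, np.float64(145.9), np.float64(2.6), 14.7)
(145.0, np.float64(144.9), np.float64(3.0), 14.9)
(144.0, np.float64(143.9), np.float64(3.5), 15.2)
(143.0, np.float64(143.0), np.float64(4.0),
[... 528 characters left out ...]
6.5), np.float64(3.3), 18.2)
(136.0, np.float64(136.0), np.float64(4.5), 18.4)
(135.5, np.float64(135.5), np.float64(4.2), 18.7)
(135.0, np.float64(135.0), np.float64(4.0), 18.9)
(134.5, np.float64(134.5), np.float64(4.8), 19.2)
(134.0, np.float64(134.0), np.float64(5.0), 19.4)
(133.5, np.float64(133.5), np.float64(5.2), 19.7)
(133.0, np.float64(133.0), np.float64(5.0), 19.9)
(132.5, np.float64(132.6), np.float64(5.6), 20.2)
(132.0, np.float64(132.3), np.float64(7.2), 20.4)
(131.5, np.float64(132.0), np.float64(9.6), 20.7)
('chk', np.float64(9.5))
[ 483.35029537 -386.3606152   132.01944176] [-1.36425082  0.73689715  9.42951859] [ 0.17416592  0.29102738 -0.01270098] 10.923608289693439 21.1417
```

The push rose from the 4.5 N slide to 9.5 N after about 25 mm of travel, so the rod is out about 40 mm, as the camera said. Lift and carry back, then lower gently onto the rim.

```bash
python3 - <<'E'
from h import *
def st(t):
    s=ctrl.get_state();print(t,round(s["time"],2),np.round(s["position"],1),np.round(s["contact_force"],1),round(s["width"],1),flush=True)
g=np.radians(70.07-90);x,y=450.3,-53.7
ctrl.move_l([483.3,-386.3,222],max_speed=50);st("lift")
ctrl.move_l([x,y,222],down(g),max_speed=150);ctrl.pause(.3);st("over pot")
ctrl.move_l([x,y,130],max_speed=40);ctrl.pause(.3);st("low")
im,d=ctrl.capture("side");cv2.imwrite("pics/s3.png",cv2.resize(im[130:210,280:380],(750,600),interpolation=cv2.INTER_CUBIC))
E
```

```text
lift 23.1 [ 483.2 -386.2  221.8] [-0.6 -0.3 -1.4] 10.9
over pot 25.77 [450.3 -53.9 222. ] [-0.5  0.8 -2.7] 11.1
low 28.52 [450.3 -53.7 130. ] [-0.2  0.7 -2.1] 11.0
```

View pics/s3.png

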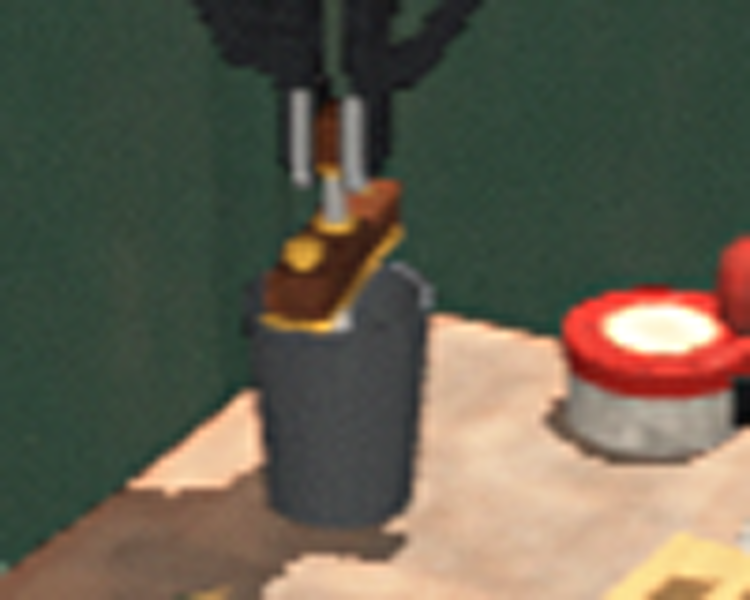

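The gauge is upright with the rod inside the pot, the stock at (330,260) hovering just above the rim. Lower slowly until the rim takes the weight.

```bash
python3 - <<'E'
from h import *
x,y=450.3,-53.7;z=130.
while z>119.5:
    z-=.5;ctrl.move_l([x,y,z],max_speed=3)
    ctrl.pause(.05)
    f=np.mean([ctrl.get_state()["contact_force"][2] for _ in range(3)])
    print(z,round(ctrl.get_state()["position"][2],1),round(f,1))
    if f>-.4:break
ctrl.set_gripper(40);ctrl.pause(.2)
s=ctrl.get_state();print(s["width"],s["contact_force"],s["time"])
ctrl.move_l([x,y,230],max_speed=80)
look((446,-68),430,-.26);ctrl.pause(.3)
c=ctrl.get_calibration("wrist");im,d=ctrl.capture("wrist");w=cloud("w",c,d)
Z=w[...,2];reg=(np.hypot(w[...,0]-450,w[...,1]+54)<60)
for lo,hi,n in((98,115,"stock"),(130,200,"grip"),(76,92,"rim")):
    p=w[reg&(Z>lo)&(Z<hi)];print(n,len(p),np.median(p[:,2]),np.percentile(p[:,2],[5,95]),cv2.minAreaRect(p[:,:2].astype(np.float32)))
print(ctrl.get_state()["time"])
im,d=ctrl.capture("side");cv2.imwrite("pics/s4.png",cv2.resize(im[130:210,280:380],(750,600),interpolation=cv2.INTER_CUBIC))
E
```

```text
129.5 129.5 -2.3
129.0 129.0 -2.3
128.5 128.5 -2.1
128.0 128.0 -1.7
127.5 127.5 -1.5
127.0 127.0 -1.7
126.5 126.5 -1.6
126.0 126.0 -1.7
125.5 125.5 -1.7
125.0 125.0 -1.8
124.5 124.5 -1.3
124.0 124.0 -1.8
123.5 123.5 -1.5
123.0 123.0 -1.8
122.5 122.5 -1.6
122.0 122.2 3.3
39.86840673194594 [-0.03633567 -0.18432905 -0.14763468] 35.0333
stock 2026 104.68304877570705 [102.77490861 113.36269788] ((450.54034423828125, -53.66574478149414), (95.9649887084961, 23.9810733795166), 70.12574005126953)
grip 363 150.30426768738107 [147.93406358 151.5109426 ] ((450.435546875, -53.71783447265625), (21.936220169067383, 11.921605110168457), 69.9698715209961)
rim 759 84.0667375167144 [77.63816837 85.45449821] ((450.9375915527344, -54.00611877441406), (66.29285430908203, 70.64965057373047), 71.20601654052734)
37.35
```

View pics/s4.png

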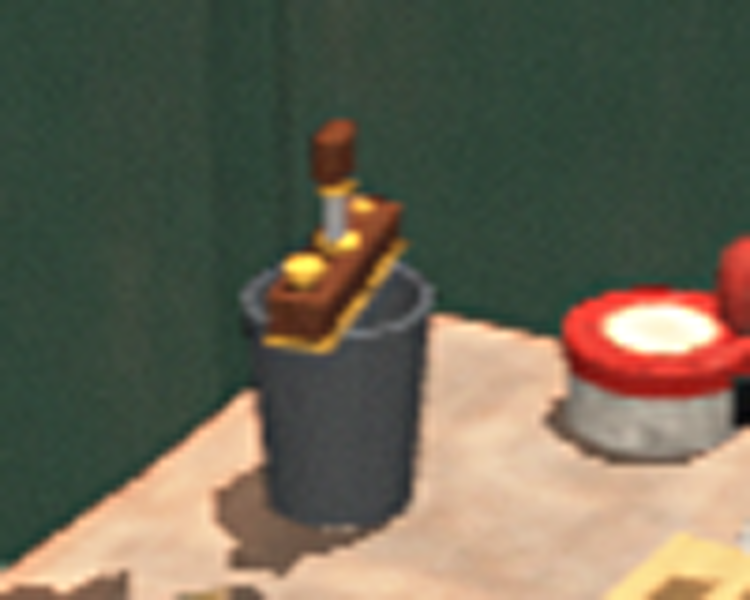

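The gauge stands level across the rim, released. The grip top is at 150, so the rod is about 40 mm out (191−150), and the pot has not moved.

```bash
python3 -c "
from bench import ctrl
print(ctrl.hand_in())"
```

```text
the job is handed in; nothing more can be done
None
```

I handed the job in: the gauge is set by feel to the shallower mortise (b), with the rod about 40 mm out, and it stands level and released on the rim of the pot, which hasn't moved; the judge's verdict was not shown.

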